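Ease the jeweller's press open and take out the die

TASK

The bench press has just finished forming a copper dome: crack its release valve open only the fraction of a turn it takes for the ram to sink slowly, never faster than about a centimetre a second, and once the platen has come down about 25 mm shut the valve again by feel, just snug enough that the platen stays where it is and not rammed hard onto its seat. Then take the die out of the press and set it down flat on the cutting mat, leaving everything else on the bench where it is.

Things in the scene. Friction and masses are not known exactly. Their poses are not given: they have to be found in the camera images.
- press: bench hydraulic press, fixed, front towards the robot. Origin under the centre of its base; x to its back, y to its left seen from the front, z up. In mm: base casting 190 deep x 250 wide x 75 high, front gauge to x -115; pillars at y +-88; top bolster 85 x 215, z 194 to 228; handwheel to z 272, radius 56; pump handle at the right, y -140 to -185, x 20 to 125, to z 307
- punch (a point): tip of the steel punch (29 mm dia.) that hangs from the bolster on the press's centre line, 168 mm above the table; at the start it stands 10 mm deep in the die's cavity, so that the die cannot be drawn out
- release: release valve: level spindle at the base's left front with an upright lever. Origin on the turning axis, at (-128, 95, 40) mm in the press frame; its x axis is the turning axis, its z axis runs along the lever to the ball. Shut at the start with the lever upright (within 2 degrees); the ball swings to the press's left (+y) to open, at most 54 degrees. It stays where left
- ball (a point): centre of the black ball, 26 mm dia., at the lever's end (rod 9 mm), 110 mm from the turning axis, 150 mm above the table when upright. To open takes up to 14 N across the lever here. Shutting takes 11 to 15 N where the ram just holds, and more the further it is screwed down. Over 18 N then scores the needle seat; the start position was screwed down harder than that: do not force it back there
- needle: seat end of the valve's needle, 20 mm dia., hidden inside the casting; what it presses on its seat is felt as push at the lever
- ram (a joint): how far the ram and its platen have come down, in m: 0 (to 0.001) at the start, 0.042 at the bottom; the die clears the punch at 0.010. It begins to sink at a valve opening somewhere from 8 to 32 degrees, other each time, then 1 to 2 mm/s faster per degree; turned back it slows and stops, and 3 to 5 degrees past that point it holds safely
- platen (a point): centre of the top face of the platen on the ram (steel plate 110 deep x 120 wide x 14 mm thick), 156 mm above the table at the start; the die lies on it
- die: loose aluminium die, 0.35 kg, on the platen: block 70 x 70 x 22 mm high, with a round cavity 41 dia. x 14 deep in its top (copper dome inside). Origin at the centre of the block's underside; x to its back, z up; a flat steel tongue 16 wide (y) x 10 thick sticks out in front from x -35 to -126, z 6 to 16
- tongue (a point): point on the die's tongue to grip, at (-105, 0, 11) mm in the die frame; it sticks out in front of the press, with at least 40 mm free below it
- mat: green cutting mat with a pale grid, fixed flat on the table, 300 x 300 x 3 mm; origin at the centre of its underside, x away from the robot; the pliers lie along its far (+x) edge, the bracelet at its near right (-x, -y) corner, the rest is free
- pliers: bystander: pliers, 130 long, on the mat's far part
- bracelet: bystander: wooden bead bracelet, 70 dia., 9 high, on the mat's near right part
- spool: bystander: cord spool, 40 dia., 34 high, in front of the press
- bench_block: bystander: steel bench block 64 x 64 x 19
- hammer: bystander: small hammer, 230 long, lying to the left
- candle: bystander: candle, 62 dia., 100 high, behind the mat
- blanks: bystander: stack of copper discs, 36 dia., 12 high, in front of the press

How it is judged:
By the outcome, as a careful person would: the job done as asked, in the order asked, and still so for the second after the job is handed in, with the robot touching nothing.
It also fails if it takes over 72 s, if anything falls off the work surface, if the arm or the gripper's body presses on something with over 40 N, if the wrist force passes 120 N, or if a joint passes its speed limit or range.

ROBOT

A 6-joint arm with a two-finger parallel gripper is mounted at the origin on the work surface. World frame = base frame: x ahead of the robot, y to its left, z up, the work surface at z = 0. Lengths are in mm, angles in rad, forces in N, time in s.
With the tool pointing down it reaches from about 350 to 875 mm from the base axis. Payload 4.2 kg.
Tool frame: the origin (TCP) lies midway between the tips of the shut fingers; the grasp point (between the pads) lies 19 mm behind it (bot.grip_depth is the distance from the TCP to the grasp point, in mm); z points along the fingers, y is the line along which they close (so a half turn about z gives the same grasp; the last joint's range is limited). The gripper opens to 85 mm and grips with 20 to 120 N. Pads are 22 mm wide; open, the fingers measure 114 mm over their backs; the gripper's body (76 mm by 85 mm) begins 54 mm behind the grasp point. The pads swing forward as they close: fully open they stand 13 mm farther back than shut.
Start: joints at [-1.077, 0.385, 0.008, 0, -1.194, -0.259], TCP at [145.423, -607.825, 231.312] pointing down, gripper open.
Joint ranges: [-3.14, 3.14], [-1.21, 2.06], [-1.07, 1.41], [-3.16, 2.05], [-2.99, -0.16], [-3.1, 3.1]. Speed limits (rad/s): [2.79, 2.79, 3.14, 3.14, 3.14, 3.14].

INTERFACE

Orientations are given as a unit quaternion [x, y, z, w].
In Python, from plant import bot gives the robot as it stands. The module is installed in compiled form; this text tells all that it offers.
- The arm moves only by the tool move_arm, never from a script. Its argument "deltas" is a list of rows, each a list of 3 entries, a list of its own where there are three numbers: the shift along the world's x, y, z in m, then the turn, a rotation vector about the world's x, y, z in rad, then the opening, from 0 (shut) to 1 (fully open). A call has 1 to 8 rows; each row shifts and turns the commanded pose from where the row before left it; what a row does not reach is not made up. A row lasts 1/10 s, in which the tool goes at most 50 mm and 8.59 degrees, less where a joint would pass 70% of its speed; a pose out of reach is approached as far as the arm can. A call with a gripper value outside its range is refused whole. The fingers move at their own pace and stop on an object; "force" is the grip in N (left out, the last holds). Time passes only in rows, so rows that do not move let the fingers close. It gives the time, the measured TCP pose, the force, the opening and the grip force at its end, in the units of the state.
- bot.get_obs(): the state, without advancing time (a new reading comes with each control period).
- bot.capture(name): name is "scene" or "top"; returns (picture, depth): 384x512x3 uint8, red, green, blue; 384x512 float32, mm along the optical axis (not along the pixel's ray), 0 where there is no reading.
- bot.get_calibration(name): a dict with "fovy" (degrees; the focal length in pixels is half the picture's height over the tangent of half this angle, whatever the lens; pixels are square), "cx", "cy" (the principal point, pixels), "dist" ([k1, k2, p1, p2, k3] as OpenCV has them; the pictures are not rectified), "world_from_camera" (4x4, takes a point from camera to world coordinates). Camera axes: x right, y up, looking along -z (the intrinsics and any distortion apply to the point x, -y, -z); pixel columns grow to the right and rows downward; lengths in mm; the calibration is good to about 2 mm. A picture is of the moment at which its call begins. get_calibration takes no time and is no camera call.
- bot.hand_in(): hands the job in; it is judged then, once.
The state is a dict: "time": time; "joints": joint angles; "qd": joint speeds; "effort": joint torques, N m; "tcp_pos": TCP position; "tool_rot": TCP orientation; "contact_force": force on the tool from outside, world axes, zero at the start; "ft_torque": the same for the moment, N m; "opening": finger opening in mm; "grasp_force": force on a finger pad.
Only numpy, scipy, OpenCV 4.12 (cv2) and the standard library are available. Lean on these libraries where they do the work, as an engineer would, in place of code of your own. Each camera call takes 0.05 s, during which the arm holds its last target. There are 200 camera calls.

## Working session

There is one attempt and no reset: what is moved stays moved. The work goes in short steps, Python scripts to look and compute and a tool call to move; the robot and the scene stay as the last step left them, time stands still between calls to the robot, and variables do not carry over. Pictures are saved under pics/ and viewed, at most 13 in all, crops included, and the job is handed in when it is done.

Besides the shell and the picture viewer there is one more tool, called after ">>>" as name(argument=value, ...) on one line, values as JSON. move_arm: Moves the arm, as the interface text tells. Its arguments: {"type":"object","properties":{"deltas":{"type":"array","items":{"type":"array"}},"force":{"type":"number"}},"required":["deltas"]}

```bash
mkdir -p pics
cat > h.py <<'E'
import numpy as np, cv2
from plant import bot
def cal(n):
    c=bot.get_calibration(n); f=192/np.tan(np.radians(c["fovy"])/2)
    K=np.array([[f,0,c["cx"]],[0,f,c["cy"]],[0,0,1]]); return K,np.array(c["dist"],float),np.array(c["world_from_camera"])
def ray(n,u,v):
    K,d,T=cal(n); p=cv2.undistortPoints(np.array([[[u,v]]],float),K,d)[0,0]
    return T[:3,3],T[:3,:3]@np.array([p[0],-p[1],-1])
def atz(n,u,v,z):
    o,r=ray(n,u,v); return o+r*(z-o[2])/r[2]
def atd(n,u,v,dep):
    o,r=ray(n,u,v); return o+r*dep
def proj(n,P):
    K,d,T=cal(n); P=np.atleast_2d(P); c=(P-T[:3,3])@T[:3,:3]; c=c*[1,-1,-1]
    return cv2.projectPoints(c.reshape(-1,1,3),np.zeros(3),np.zeros(3),K,d)[0][:,0]
def save(n,tag):
    im,dp=bot.capture(n); cv2.imwrite(f"pics/{tag}.png",cv2.resize(im[:,:,::-1],(800,600),interpolation=cv2.INTER_CUBIC)); np.savez(f"{tag}.npz",im=im,dp=dp); return im,dp
E
python3 - <<'E'
from h import *
for n in("scene","top"):
    save(n,n+"0"); K,d,T=cal(n); print(n,K[0,0],T.round(2).tolist(),d)
print(bot.get_obs())
E
```

```text
scene 456.8348346252068 [[0.99, -0.06, 0.08, 601.83], [0.1, 0.66, -0.75, -806.87], [-0.0, 0.75, 0.66, 874.06], [0.0, 0.0, 0.0, 1.0]] [0.01054376 0.         0.         0.         0.        ]
top 458.00460636115866 [[-0.01, 1.0, -0.07, 449.73], [-1.0, -0.01, -0.0, 31.61], [-0.01, 0.07, 1.0, 1315.45], [0.0, 0.0, 0.0, 1.0]] [0.02345012 0.         0.         0.         0.        ]
{'time': 0.1, 'joints': array([-1.07738370e+00,  3.85493017e-01,  6.77396602e-03, -4.06442240e-04,
       -1.19402164e+00, -2.58618050e-01]), 'qd': array([-3.68363760e-04, -7.47328709e-04,  2.63348402e-03,  2.95120363e-03,
       -9.91927353e-05,  3.81640616e-04]), 'effort': array([-8.07980487e-04, -3.93318880e+01,  1.88928080e+01,  4.19794366e+00,
       -2.61711961e-03,  7.96295382e-06]), 'tcp_pos': array([ 145.30196229, -607.34223517,  230.33164867]), 'tool_rot': array([-1.17053313e-01,  9.93125139e-01,  9.73624764e-04, -1.81304875e-04]), 'contact_force': array([ 0.43844411,  0.08412804, -0.32952248]), 'ft_torque': array([ 0.01210042, -0.00616178,  0.01282711]), 'grasp_force': 0.0, 'opening': 85.39378835806494}
```

View pics/scene0.png

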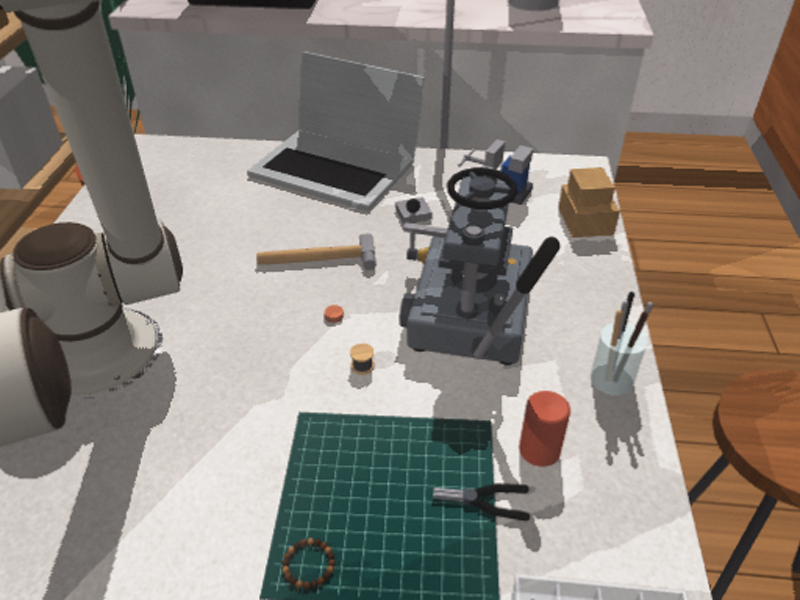

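View pics/top0.png

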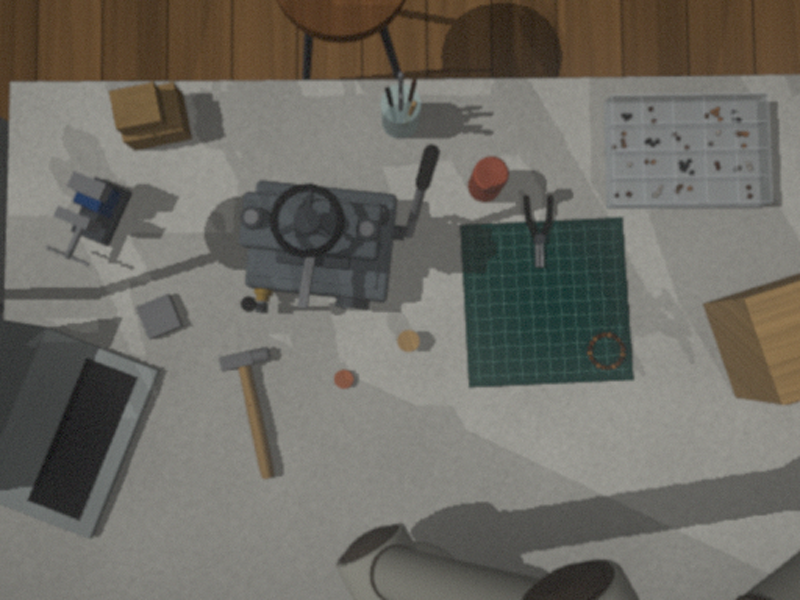

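The scene view shows the press at (470,280) with its ball at about (413,205) and the tongue at (425,230). In the top view the ball is at (249,304), the tongue runs (308,255) to (303,303), and the mat spans (461,224) to (633,380). I'll enlarge both for a closer look.

Run:
```python
from h import *
a=np.load("scene0.npz")["im"]; b=np.load("top0.npz")["im"]
A=cv2.resize(a[110:240,245:345],(0,0),fx=4,fy=4,interpolation=cv2.INTER_CUBIC)
B=cv2.resize(b[110:210,150:250],(0,0),fx=4,fy=4,interpolation=cv2.INTER_CUBIC)
B=np.clip(B*1.6,0,255).astype(np.uint8)
o=np.zeros((520,800,3),np.uint8); o[:,:400]=A; o[:400,400:]=B
cv2.imwrite("pics/crop0.png",o[:,:,::-1])
```

```text
(no output)
```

View pics/crop0.png

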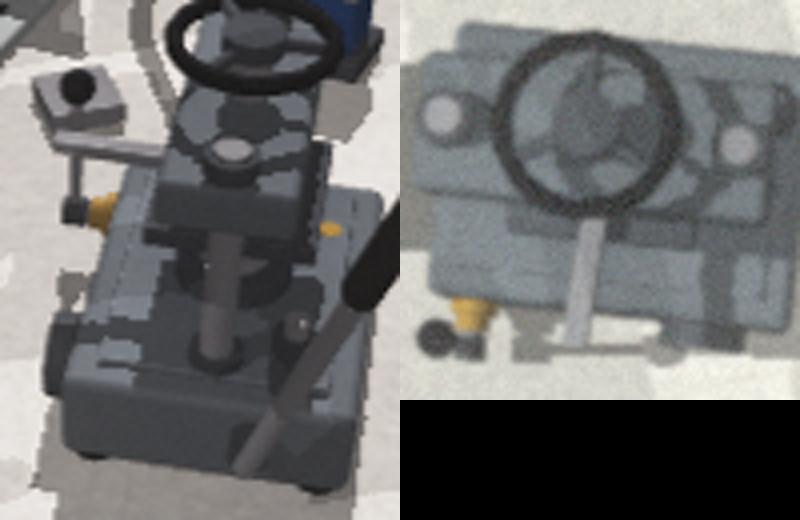

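Run:
```python
from h import *
tp=lambda x,y:(150+(x-400+.5)/4-.5,110+(y+.5)/4-.5)
sp=lambda x,y:(245+(x+.5)/4-.5,110+(y+.5)/4-.5)
W=atz("top",*tp(589,125),267);FL=atz("top",*tp(428,297),72);FR=atz("top",*tp(782,328),72)
NL=atz("top",*tp(443,115),240);NR=atz("top",*tp(739,146),240);B=atz("top",*tp(437,337),152)
T1=atz("top",*tp(577,347),172);T0=atz("top",*tp(591,222),172)
for n,p in zip("W FL FR NL NR B T1 T0".split(),(W,FL,FR,NL,NR,B,T1,T0)): print(n,p.round(1))
# ball triangulation
o1,r1=ray("top",*tp(437,337));o2,r2=ray("scene",*sp(77,87))
s=np.linalg.lstsq(np.c_[r1,-r2],o2-o1,rcond=None)[0];print("ball tri",o1+s[0]*r1,o2+s[1]*r2)
print("tongue end scene",atz("scene",*sp(56,140),172),atz("scene",*sp(160,153),172))
th=np.arctan2(*(FL-FR)[[1,0]])-np.pi/2; th2=np.arctan2(*(NL-NR)[[1,0]])-np.pi/2; th3=np.arctan2(*(T0-T1)[[1,0]])
print(np.degrees([th,th2,th3]),"widths",np.linalg.norm(FL-FR),np.linalg.norm(NL-NR))
b=np.load("top0.npz")["im"]
q=lambda x,y:(x*.64,y*.64)
for p in((461,225),(622,218),(633,379),(470,386)): print("mat",atz("top",*q(*p),3).round(1))
for n,p,z in(("spool",(408,341),34),("blanks",(344,379),12),("pliers tip",(540,265),10),("brace",(606,351),6),("candle",(488,175),100),("hammerhead",(245,359),20),("hend",(265,475),10),("block",(160,315),19)): print(n,atz("top",*q(*p),z).round(1))
```

```text
W [636.3 159.1 267. ]
FL [553.6 292.4  72. ]
FR [530.6  51.5  72. ]
NL [647.7 248.9 240. ]
NR [627.9  73.6 240. ]
B [521.3 269.7 152. ]
T1 [513.2 178.1 172. ]
T0 [591.7 169.4 172. ]
ball tri [521.40287946 270.05632187 150.38791314] [518.49053505 269.65517468 150.12663607]
tongue end scene [512.53538155 173.89429456 172.        ] [581.39216847 166.02281767 172.        ]
[-5.438818   -6.44973804 -6.32138926] widths 242.02335898341445 176.4965023166976
mat [671.9 -92.5   3. ]
mat [ 682.3 -389.1    3. ]
mat [ 387.  -400.5    3. ]
mat [ 376.  -104.8    3. ]
spool [458.3   7.9  34. ]
blanks [390.6 124.   12. ]
pliers tip [ 595.6 -235.3   10. ]
brace [ 438.  -352.3    6. ]
candle [ 741.8 -130.9  100. ]
hammerhead [428.1 301.9  20. ]
hend [220.2 266.4  10. ]
block [508.8 456.4  19. ]
```

>>> move_arm(deltas=[[[0.0195, 0.0455, 0], [0, 0, -0.0215], 0.42], [[0.0195, 0.0455, 0], [0, 0, -0.0215], 0.42], [[0.0195, 0.0455, 0], [0, 0, -0.0215], 0.42], [[0.0195, 0.0455, 0], [0, 0, -0.0215], 0.42], [[0.0195, 0.0455, 0], [0, 0, -0.0215], 0.42], [[0.0195, 0.0455, 0], [0, 0, -0.0215], 0.42], [[0.0195, 0.0455, 0], [0, 0, -0.0215], 0.42], [[0.0195, 0.0455, 0], [0, 0, -0.0215], 0.42]], force=100)

```text
time: 0.9
tcp_pos: [301.5, -242.0, 231.3]
tool_rot: [-0.031, 1.0, 0.0, 0.0]
contact_force: [0.7, -0.4, 0.2]
opening: 35.7
grasp_force: 0.0
```

>>> move_arm(deltas=[[[0.0195, 0.0455, 0], [0, 0, -0.0215], 0.42], [[0.0195, 0.0455, 0], [0, 0, -0.0215], 0.42], [[0.0195, 0.0455, 0], [0, 0, -0.0215], 0.42], [[0.0195, 0.0455, 0], [0, 0, -0.0215], 0.42], [[0.0195, 0.0455, 0], [0, 0, -0.0215], 0.42], [[0.0195, 0.0455, 0], [0, 0, -0.0215], 0.42], [[0.0195, 0.0455, 0], [0, 0, -0.0215], 0.42], [[0.0195, 0.0455, 0], [0, 0, -0.0215], 0.42]])

```text
time: 1.7
tcp_pos: [457.5, 122.2, 231.2]
tool_rot: [0.055, 0.999, -0.0, -0.0]
contact_force: [1.1, -0.6, -0.1]
opening: 35.8
grasp_force: 0.0
```

>>> move_arm(deltas=[[[0.0195, 0.045, 0], [0, 0, 0], 0.42], [[0.0195, 0.045, 0], [0, 0, 0], 0.42], [[0.015, 0.04, 0], [0, 0, 0], 0.42], [[0, 0, 0], [0, 0, 0], 0.42], [[0, 0, 0], [0, 0, 0], 0.42]])

```text
time: 2.2
tcp_pos: [511.0, 250.7, 230.1]
tool_rot: [0.054, 0.999, -0.001, -0.001]
contact_force: [-0.7, -0.5, -0.0]
opening: 35.8
grasp_force: 0.0
```

Run:
```python
from h import *
from scipy.spatial.transform import Rotation as R
o=bot.get_obs();print(o);print(R.from_quat(o["tool_rot"]).as_matrix().round(3))
a=save("scene","s1")[0]; b=save("top","t1")[0]
o=np.zeros((520,800,3),np.uint8)
o[:,:400]=cv2.resize(a[90:220,225:325],(400,520),interpolation=cv2.INTER_CUBIC)
o[:400,400:]=np.clip(cv2.resize(b[110:210,120:220],(400,400),interpolation=cv2.INTER_CUBIC)*1.5,0,255)
cv2.imwrite("pics/c1.png",o[:,:,::-1])
```

```text
{'time': 2.2, 'joints': array([ 7.40491491e-01,  2.92256820e-01, -1.32252672e-01, -3.73729893e-04,
       -1.14886723e+00, -2.41932351e+00]), 'qd': array([-0.02315217, -0.03508322, -0.02982659,  0.00144891, -0.00135082,
       -0.00090047]), 'effort': array([ 6.04077056e-01, -3.32135653e+01,  1.89905405e+01,  4.16141018e+00,
        5.60034905e-02, -7.39777170e-03]), 'tcp_pos': array([511.00290098, 250.69872325, 230.06422603]), 'tool_rot': array([ 5.40681671e-02,  9.98536399e-01, -8.01207764e-04, -1.02552470e-03]), 'contact_force': array([-0.65751061, -0.48241448, -0.02727609]), 'ft_torque': array([-0.04986455, -0.01712771,  0.04220481]), 'grasp_force': 0.0, 'opening': 35.77373509716087}
[[-0.994  0.108 -0.002]
 [ 0.108  0.994 -0.001]
 [ 0.002 -0.002 -1.   ]]
```

View pics/c1.png

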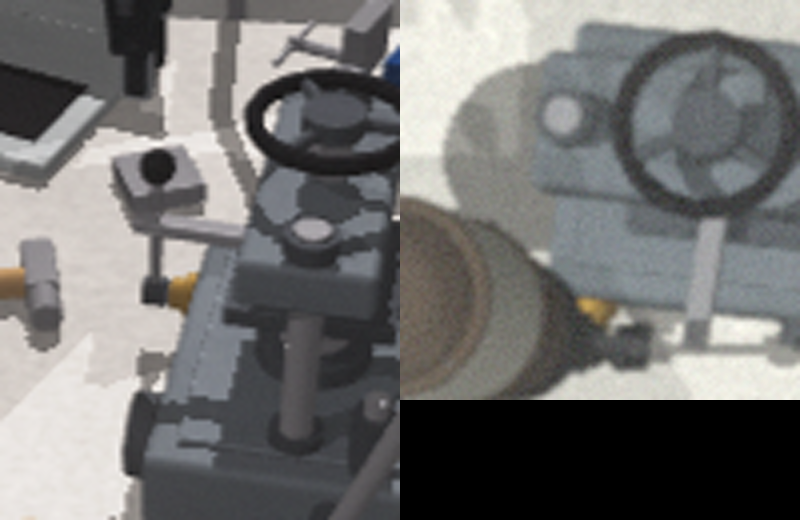

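The scene crop shows the ball at (157,166), the tongue spanning (130,215) to (240,235) unobstructed, and the fingers above at (135,60). In the top crop the arm covers the ball but not the tongue. The fingers can go down around the ball.

>>> move_arm(deltas=[[[0.009, 0.0195, 0], [0, 0, 0], 0.42], [[0, 0, -0.03], [0, 0, 0], 0.42], [[0, 0, -0.025], [0, 0, 0], 0.42], [[0, 0, -0.015], [0, 0, 0], 0.42], [[0, 0, 0], [0, 0, 0], 0.42]])

```text
time: 2.8
tcp_pos: [518.9, 267.4, 159.4]
tool_rot: [0.055, 0.998, -0.002, -0.002]
contact_force: [0.0, -0.3, -0.1]
opening: 36.1
grasp_force: 0.0
```

>>> move_arm(deltas=[[[0, 0, -0.01], [0, 0, 0], 0.42], [[0, 0, -0.01], [0, 0, 0], 0.42], [[0, 0, -0.005], [0, 0, 0], 0.42], [[0, 0, 0], [0, 0, 0], 0.42]])

```text
time: 3.2
tcp_pos: [520.0, 269.3, 135.6]
tool_rot: [0.055, 0.999, -0.0, -0.001]
contact_force: [-0.5, 0.3, -0.3]
opening: 36.1
grasp_force: 0.0
```

Run:
```python
from h import *
ps=[save("scene",f"b{i}") for i in range(2)]
a=ps[0][0]
cv2.imwrite("pics/c2.png",cv2.resize(a[110:190,225:325],(750,600),interpolation=cv2.INTER_CUBIC)[:,:,::-1])
# tongue pixels predicted
c=np.array([638.2,162,0]);X=np.array([.994,-.108,0]);Y=np.array([.108,.994,0])
P=[c+X*x+Y*y+[0,0,172] for x in(-126,-105,-80,-60) for y in(-8,0,8)]
u=proj("scene",P);print(u.round(1).tolist())
K,d,T=cal("scene");dep=-((np.array(P)-T[:3,3])@T[:3,:3])[:,2];print(dep.round(1))
for uv in u: print([p[1][int(round(uv[1])),int(round(uv[0]))] for p in ps])
```

```text
[[258.2, 146.0], [258.8, 144.3], [259.4, 142.5], [266.1, 147.0], [266.7, 145.2], [267.2, 143.5], [275.5, 148.1], [276.0, 146.3], [276.6, 144.6], [283.1, 149.0], [283.6, 147.3], [284.1, 145.5]]
[1198.6 1204.5 1210.4 1195.3 1201.1 1207.  1191.3 1197.1 1203.  1188.
 1193.9 1199.8]
[np.float32(1206.4163), np.float32(1204.314)]
[np.float32(1205.8958), np.float32(1204.9244)]
[np.float32(1203.7537), np.float32(1208.5667)]
[np.float32(1206.8346), np.float32(1200.1904)]
[np.float32(1200.4268), np.float32(1201.2035)]
[np.float32(1505.3547), np.float32(1496.8845)]
[np.float32(1197.1642), np.float32(1192.8496)]
[np.float32(1192.1687), np.float32(1206.8158)]
[np.float32(1200.6202), np.float32(1203.0013)]
[np.float32(1188.4612), np.float32(1188.7314)]
[np.float32(1196.6721), np.float32(1194.6714)]
[np.float32(1193.7593), np.float32(1201.0818)]
```

View pics/c2.png

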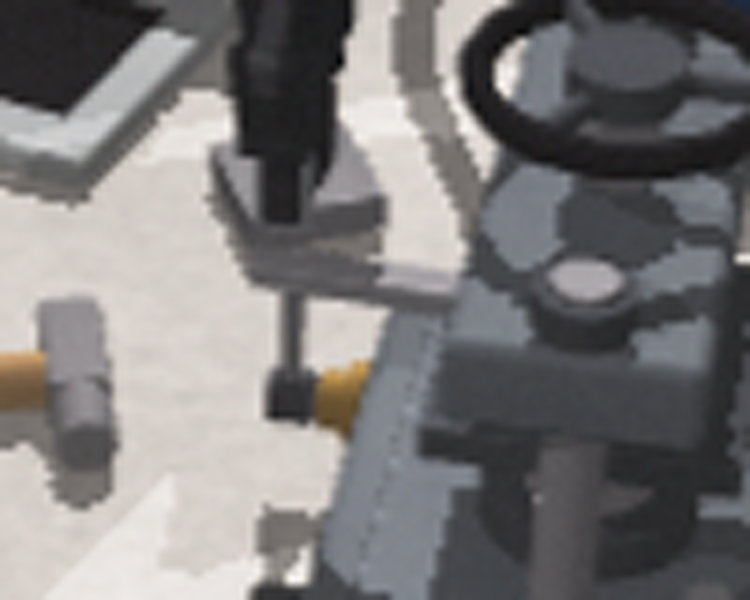

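The fingers straddle the ball at (280,190), and the tongue at (240-460, 265-305) is unobstructed. Next I set up a ram tracker on the tongue and start opening.

```bash
cat > ram.py <<'E'
from h import *
import sys
def cen(dp):
    w=dp[138:178,268:283]; m=(w>1165)&(w<1240); r=np.arange(138,178)[:,None]
    return (m*r).sum()/m.sum(), m.sum()
X=np.array([.994,-.108,0]);c=np.array([638.2,162,0])
P=c-X*85
row=lambda z:proj("scene",P+[0,0,z])[0,1]
k=(row(142)-row(172))/30
def ram(n,base=None):
    for i in range(n):
        t=bot.get_obs()["time"]; dp=bot.capture("scene")[1]; q,m=cen(dp)
        print(round(t,2),"row %.2f n %d drop %.1f"%(q,m,(q-(base or q))/k))
if __name__=="__main__":
    print("TCP",bot.get_obs()["tcp_pos"].round(1),"F",bot.get_obs()["contact_force"].round(1))
    ram(int(sys.argv[1]),float(sys.argv[2]))
E
python3 -c "
from ram import *
print(k); [print(cen(np.load(f)['dp'])) for f in('b0.npz','b1.npz','s1.npz','scene0.npz')]"
```

```text
0.3062983565267397
(np.float64(149.16504854368932), np.int64(103))
(np.float64(148.7), np.int64(100))
(np.float64(148.45454545454547), np.int64(99))
(np.float64(148.66), np.int64(100))
```

>>> move_arm(deltas=[[[0.0002, 0.002, 0], [0, 0, 0], 0.42], [[0.0002, 0.002, 0], [0, 0, 0], 0.42], [[0.0002, 0.002, 0], [0, 0, 0], 0.42], [[0.0002, 0.002, 0], [0, 0, 0], 0.42], [[0.0002, 0.002, 0], [0, 0, 0], 0.42], [[0, 0, 0], [0, 0, 0], 0.42]])

```text
time: 3.9
tcp_pos: [521.4, 279.3, 136.6]
tool_rot: [0.055, 0.999, -0.0, -0.0]
contact_force: [0.2, -4.0, 2.6]
opening: 36.0
grasp_force: 1.8
```

>>> move_arm(deltas=[[[0.0002, 0.002, -0.0003], [0, 0, 0], 0.42], [[0.0002, 0.002, -0.0003], [0, 0, 0], 0.42], [[0.0002, 0.0015, -0.0003], [0, 0, 0], 0.42], [[0, 0, 0], [0, 0, 0], 0.42]])

```text
time: 4.3
tcp_pos: [521.8, 284.5, 135.5]
tool_rot: [0.055, 0.999, -0.001, -0.0]
contact_force: [0.3, -5.3, 4.3]
opening: 35.9
grasp_force: 2.6
```

```bash
python3 ram.py 5 148.7
```

```text
TCP [521.8 284.5 135.5] F [ 0.3 -5.3  4.3]
4.3 row 148.80 n 101 drop 0.3
4.35 row 148.49 n 99 drop -0.7
4.4 row 148.63 n 99 drop -0.2
4.45 row 149.18 n 102 drop 1.6
4.5 row 148.88 n 99 drop 0.6
```

>>> move_arm(deltas=[[[0.0003, 0.0025, -0.0003], [0, 0, 0], 0.42], [[0.0003, 0.003, -0.0004], [0, 0, 0], 0.42], [[0, 0, 0], [0, 0, 0], 0.42]])

```text
time: 4.85
tcp_pos: [522.3, 289.6, 134.8]
tool_rot: [0.055, 0.999, -0.001, -0.001]
contact_force: [0.2, -7.0, 5.0]
opening: 35.8
grasp_force: 3.2
```

```bash
python3 - <<'E'
s=open('ram.py').read()
s=s.replace('''        print(round(t,2),"row''','''        L.append((q-base)/k)
    print(round(t,2),"mean drop %.1f  halves %.1f %.1f"%(np.mean(L),np.mean(L[:n//2]),np.mean(L[n//2:])))
    if 0: print("row''').replace("    for i in range(n)","    L=[]\n    for i in range(n)")
open('ram.py','w').write(s)
E
python3 ram.py 6 148.75
```

```text
TCP [522.3 289.6 134.8] F [ 0.2 -7.   5. ]
5.1 mean drop -0.0  halves -0.3 0.3
```

>>> move_arm(deltas=[[[0.0003, 0.003, -0.0005], [0, 0, 0], 0.42], [[0.0003, 0.0025, -0.0005], [0, 0, 0], 0.42], [[0, 0, 0], [0, 0, 0], 0.42]])

```text
time: 5.45
tcp_pos: [522.7, 294.4, 134.0]
tool_rot: [0.055, 0.999, -0.002, -0.001]
contact_force: [-0.8, -6.9, 5.9]
opening: 35.8
grasp_force: 4.0
```

```bash
python3 ram.py 6 148.75
```

```text
TCP [522.7 294.4 134. ] F [-0.8 -6.9  5.9]
5.7 mean drop -0.1  halves -0.9 0.7
```

>>> move_arm(deltas=[[[0.0003, 0.003, -0.0006], [0, 0, 0], 0.42], [[0.0003, 0.0025, -0.0006], [0, 0, 0], 0.42], [[0, 0, 0], [0, 0, 0], 0.42]])

```text
time: 6.05
tcp_pos: [523.2, 299.3, 132.8]
tool_rot: [0.055, 0.998, -0.002, -0.001]
contact_force: [-1.4, -8.7, 6.5]
opening: 35.7
grasp_force: 4.6
```

```bash
python3 ram.py 6 148.75
```

```text
TCP [523.2 299.3 132.8] F [-1.4 -8.7  6.5]
6.3 mean drop 0.2  halves 0.4 -0.1
```

>>> move_arm(deltas=[[[0.0003, 0.003, -0.0007], [0, 0, 0], 0.42], [[0.0003, 0.0025, -0.0007], [0, 0, 0], 0.42], [[0, 0, 0], [0, 0, 0], 0.42]])

```text
time: 6.65
tcp_pos: [523.8, 304.7, 131.5]
tool_rot: [0.055, 0.998, -0.003, -0.001]
contact_force: [-0.7, -9.0, 6.6]
opening: 35.9
grasp_force: 4.7
```

```bash
python3 ram.py 6 148.75
```

```text
TCP [523.8 304.7 131.5] F [-0.7 -9.   6.6]
6.9 mean drop 0.1  halves 0.0 0.2
```

>>> move_arm(deltas=[[[0.0003, 0.003, -0.0008], [0, 0, 0], 0.42], [[0.0003, 0.0025, -0.0009], [0, 0, 0], 0.42], [[0, 0, 0], [0, 0, 0], 0.42]])

```text
time: 7.25
tcp_pos: [524.3, 310.2, 129.7]
tool_rot: [0.055, 0.998, -0.003, -0.001]
contact_force: [-1.1, -9.9, 6.8]
opening: 36.1
grasp_force: 4.7
```

```bash
python3 ram.py 6 148.75
```

```text
TCP [524.3 310.2 129.7] F [-1.1 -9.9  6.8]
7.5 mean drop 3.7  halves 2.8 4.7
```

>>> move_arm(deltas=[[[-0.0003, -0.003, 0.0], [0, 0, 0], 0.42], [[-0.0003, -0.003, 0.0], [0, 0, 0], 0.42], [[-0.0002, -0.002, 0.0], [0, 0, 0], 0.42]])

```text
time: 7.85
tcp_pos: [524.2, 305.4, 129.1]
tool_rot: [0.055, 0.999, 0.001, 0.0]
contact_force: [0.3, -0.1, 0.6]
opening: 35.9
grasp_force: 0.0
```

```bash
python3 ram.py 6 148.75
```

```text
TCP [524.2 305.4 129.1] F [ 0.3 -0.1  0.6]
8.1 mean drop 9.4  halves 9.0 9.9
```

>>> move_arm(deltas=[[[-0.0003, -0.003, 0.0005], [0, 0, 0], 0.42], [[-0.0003, -0.003, 0.0007], [0, 0, 0], 0.42]])

```text
time: 8.35
tcp_pos: [523.7, 299.2, 130.5]
tool_rot: [0.055, 0.999, 0.001, 0.0]
contact_force: [-0.9, 6.5, -4.5]
opening: 35.8
grasp_force: 4.1
```

```bash
python3 ram.py 4 148.75
```

```text
TCP [523.7 299.2 130.5] F [-0.9  6.5 -4.5]
8.5 mean drop 12.6  halves 12.4 12.8
```

```bash
python3 ram.py 10 148.75
```

```text
TCP [523.7 299.4 130.5] F [-0.1  4.4 -3.2]
9.0 mean drop 15.6  halves 14.9 16.3
```

>>> move_arm(deltas=[[[-0.0002, -0.002, 0.0006], [0, 0, 0], 0.42], [[0, 0, 0], [0, 0, 0], 0.42]])

```text
time: 9.25
tcp_pos: [523.7, 298.9, 130.6]
tool_rot: [0.055, 0.999, 0.002, 0.001]
contact_force: [-0.5, 9.9, -6.4]
opening: 35.7
grasp_force: 4.8
```

```bash
python3 ram.py 6 148.75
```

```text
TCP [523.7 298.9 130.6] F [-0.5  9.9 -6.4]
9.5 mean drop 19.4  halves 19.0 19.9
```

>>> move_arm(deltas=[[[-0.0002, -0.002, 0.0006], [0, 0, 0], 0.42], [[-0.0001, -0.001, 0.0003], [0, 0, 0], 0.42]])

```text
time: 9.75
tcp_pos: [523.5, 296.9, 131.5]
tool_rot: [0.054, 0.999, 0.003, 0.001]
contact_force: [-0.1, 13.1, -7.8]
opening: 35.9
grasp_force: 6.2
```

```bash
python3 ram.py 4 148.75
```

```text
TCP [523.5 296.9 131.5] F [-0.1 13.1 -7.8]
9.9 mean drop 21.7  halves 21.0 22.4
```

>>> move_arm(deltas=[[[-0.0001, -0.001, -0.001], [0, 0, 0], 0.42], [[0, -0.0005, 0], [0, 0, 0], 0.42]])

```text
time: 10.15
tcp_pos: [523.7, 296.5, 131.5]
tool_rot: [0.054, 0.999, 0.004, 0.002]
contact_force: [-3.1, 14.5, -3.5]
opening: 36.1
grasp_force: 7.0
```

```bash
python3 ram.py 6 148.75
```

```text
TCP [523.7 296.5 131.5] F [-3.1 14.5 -3.5]
10.4 mean drop 24.0  halves 24.0 24.0
```

>>> move_arm(deltas=[[[-0.0001, -0.001, -0.0003], [0, 0, 0], 0.42], [[0, -0.0005, 0], [0, 0, 0], 0.42]])

```text
time: 10.65
tcp_pos: [523.6, 295.6, 131.8]
tool_rot: [0.054, 0.999, 0.005, 0.002]
contact_force: [-4.9, 16.0, -2.4]
opening: 35.7
grasp_force: 7.5
```

```bash
python3 ram.py 6 148.75
```

```text
TCP [523.6 295.6 131.8] F [-4.9 16.  -2.4]
10.9 mean drop 24.0  halves 23.8 24.1
```

>>> move_arm(deltas=[[[-0.0008, -0.001, 0.0], [0, 0, 0], 0.42], [[-0.0003, -0.0005, 0.0002], [0, 0, 0], 0.42]])

```text
time: 11.15
tcp_pos: [523.4, 294.4, 132.3]
tool_rot: [0.054, 0.999, 0.005, 0.003]
contact_force: [-1.5, 14.4, -2.2]
opening: 35.6
grasp_force: 7.3
```

```bash
python3 ram.py 6 148.75
```

```text
TCP [523.4 294.4 132.3] F [-1.5 14.4 -2.2]
11.4 mean drop 24.1  halves 24.0 24.3
```

>>> move_arm(deltas=[[[-0.0004, -0.001, 0.0002], [0, 0, 0], 0.42], [[-0.0002, -0.0005, 0.0002], [0, 0, 0], 0.42]])

```text
time: 11.65
tcp_pos: [523.2, 293.0, 132.9]
tool_rot: [0.054, 0.999, 0.005, 0.003]
contact_force: [-1.0, 14.5, -2.2]
opening: 36.0
grasp_force: 7.3
```

>>> move_arm(deltas=[[[-0.0002, -0.0007, 0.0002], [0, 0, 0], 0.42], [[0, 0, 0], [0, 0, 0], 0.42]])

```text
time: 11.85
tcp_pos: [523.1, 292.2, 133.2]
tool_rot: [0.054, 0.999, 0.005, 0.003]
contact_force: [-0.5, 15.3, -1.8]
opening: 36.1
grasp_force: 7.2
```

>>> move_arm(deltas=[[[-0.0002, -0.0008, 0.0001], [0, 0, 0], 0.42], [[0, 0, 0], [0, 0, 0], 0.42]])

```text
time: 12.05
tcp_pos: [523.0, 291.6, 133.4]
tool_rot: [0.054, 0.999, 0.005, 0.004]
contact_force: [-0.4, 13.5, -2.2]
opening: 35.6
grasp_force: 7.3
```

>>> move_arm(deltas=[[[-0.0002, -0.0008, 0.0001], [0, 0, 0], 0.42], [[0, 0, 0], [0, 0, 0], 0.42]])

```text
time: 12.25
tcp_pos: [523.0, 290.8, 133.6]
tool_rot: [0.054, 0.999, 0.005, 0.004]
contact_force: [-0.7, 14.2, -2.3]
opening: 35.9
grasp_force: 7.4
```

```bash
python3 ram.py 6 148.75
```

```text
TCP [523.  290.8 133.6] F [-0.7 14.2 -2.3]
12.5 mean drop 24.0  halves 24.0 24.0
```

>>> move_arm(deltas=[[[-0.0001, -0.0008, 0.0001], [0, 0, 0], 0.42], [[0, 0, 0], [0, 0, 0], 0.42]])

```text
time: 12.75
tcp_pos: [522.9, 290.2, 133.9]
tool_rot: [0.054, 0.999, 0.006, 0.004]
contact_force: [-0.9, 14.3, -1.9]
opening: 36.0
grasp_force: 7.5
```

>>> move_arm(deltas=[[[-0.0001, -0.0007, 0.0001], [0, 0, 0], 0.42], [[0, 0, 0], [0, 0, 0], 0.42]])

```text
time: 12.95
tcp_pos: [522.8, 289.6, 134.1]
tool_rot: [0.054, 0.999, 0.006, 0.004]
contact_force: [-0.2, 15.2, -1.8]
opening: 36.0
grasp_force: 7.5
```

>>> move_arm(deltas=[[[-0.0001, -0.0009, 0.0002], [0, 0, 0], 0.42], [[0, 0, 0], [0, 0, 0], 0.42]])

```text
time: 13.15
tcp_pos: [522.8, 288.7, 134.4]
tool_rot: [0.054, 0.999, 0.006, 0.004]
contact_force: [-0.2, 15.4, -0.6]
opening: 36.1
grasp_force: 7.6
```

>>> move_arm(deltas=[[[0.0002, 0.003, 0], [0, 0, 0], 0.42], [[0.0003, 0.003, 0], [0, 0, 0], 0.42], [[0, 0, 0], [0, 0, 0], 0.42]])

```text
time: 13.45
tcp_pos: [521.3, 289.3, 132.9]
tool_rot: [0.054, 0.999, 0.0, 0.001]
contact_force: [-0.5, 3.3, 2.4]
opening: 36.1
grasp_force: 1.8
```

```bash
python3 ram.py 6 148.75
```

```text
TCP [521.3 289.3 132.9] F [-0.5  3.3  2.4]
13.7 mean drop 24.1  halves 24.1 24.0
```

>>> move_arm(deltas=[[[0.0004, 0.004, 0], [0, 0, 0], 0.42], [[0, 0, 0], [0, 0, 0], 0.42]])

```text
time: 13.95
tcp_pos: [520.2, 291.7, 131.1]
tool_rot: [0.055, 0.998, -0.002, -0.002]
contact_force: [-0.4, -0.1, -0.7]
opening: 35.6
grasp_force: 0.0
```

>>> move_arm(deltas=[[[0, 0, 0.005], [0, 0, 0], 0.42], [[0, 0, 0.015], [0, 0, 0], 0.42], [[0, 0, 0.03], [0, 0, 0], 0.42], [[0, 0, 0.04], [0, 0, 0], 0.42], [[0, 0, 0], [0, 0, 0], 0.42]])

```text
time: 14.45
tcp_pos: [523.7, 294.0, 228.5]
tool_rot: [0.054, 0.999, 0.003, 0.004]
contact_force: [0.4, 0.3, 1.0]
opening: 35.6
grasp_force: 0.0
```

```bash
python3 ram.py 10 148.75
python3 - <<'E'
from h import *
a=save("scene","s3")[0]; b=save("top","t3")[0]
o=np.zeros((520,800,3),np.uint8)
o[:,:400]=cv2.resize(a[90:220,225:325],(400,520),interpolation=cv2.INTER_CUBIC)
o[:400,400:]=np.clip(cv2.resize(b[110:210,150:250],(400,400),interpolation=cv2.INTER_CUBIC)*1.5,0,255)
cv2.imwrite("pics/c3.png",o[:,:,::-1])
E
```

```text
TCP [523.7 294.  228.5] F [0.4 0.3 1. ]
14.9 mean drop 24.0  halves 24.1 24.0
```

View pics/c3.png

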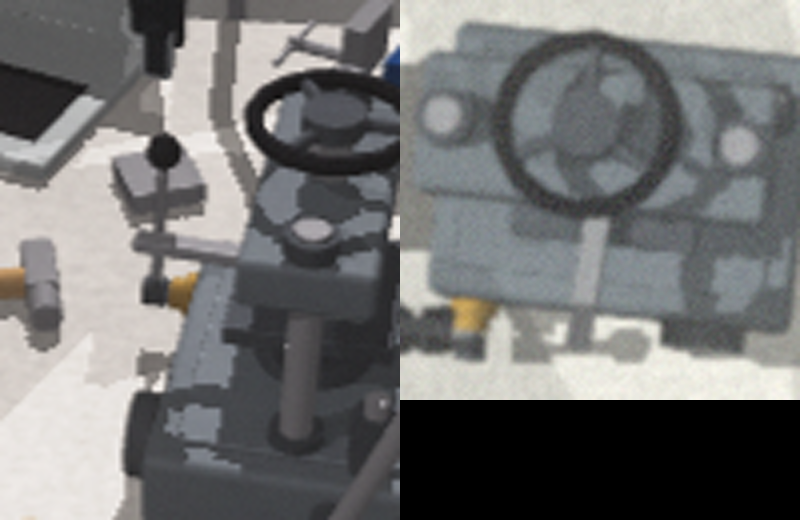

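The ball now sits at (163,152) with the lever tilted, the tongue is at (135-240, 240-265) and the ram holds. The top view shows the tongue running (597,222) to (581,347). I'll work out the grip point.

Run:
```python
from h import *
tp=lambda x,y:(150+(x-400+.5)/4-.5,110+(y+.5)/4-.5)
for p in((597,222),(581,347),(588,290)): print(atz("top",*tp(*p),148).round(1))
im=np.load("t3.npz")["im"].astype(int)
for r in(168,172,176,180): print(r,im[r,188:206].sum(1).tolist())
dps=np.array([bot.capture("scene")[1] for _ in range(4)]+[np.load("s3.npz")["dp"]]); dp=dps.mean(0)
c=np.array([638.2,162.0,0]);X=np.array([.994,-.108,0])
for x in(-118,-105,-90,-75):
    u,v=proj("scene",c+X*x+[0,0,148])[0]; print(x,(u.round(1),v.round(1)),atd("scene",u,v,dp[int(round(v)),int(round(u))]).round(1))
```

```text
[594.7 168.5 148. ]
[514.5 178.6 148. ]
[551.  174.2 148. ]
168 [205, 206, 221, 208, 216, 199, 207, 258, 316, 335, 331, 323, 324, 272, 186, 166, 154, 156]
172 [278, 280, 277, 274, 273, 287, 292, 312, 319, 333, 339, 333, 300, 263, 254, 269, 261, 254]
176 [286, 276, 282, 281, 282, 286, 304, 337, 328, 327, 328, 314, 259, 262, 279, 279, 276, 280]
180 [287, 280, 283, 282, 279, 296, 330, 329, 341, 340, 335, 285, 263, 253, 267, 259, 280, 275]
-118 (np.float64(261.7), np.float64(152.0)) [521.2 170.7 151. ]
-105 (np.float64(266.5), np.float64(152.6)) [534.1 169.9 150.5]
-90 (np.float64(272.1), np.float64(153.3)) [549.1 165.7 152.5]
-75 (np.float64(277.6), np.float64(154.0)) [563.9 163.9 152.6]
```

Run:
```python
from h import *
d0=np.mean([np.load(f)["dp"] for f in("b0.npz","b1.npz","s1.npz")],0)
d1=np.mean([bot.capture("scene")[1] for _ in range(6)],0)
c=np.array([638.2,162.0,0]);X=np.array([.994,-.108,0]);Y=np.array([.108,.994,0])
for d in(d0,d1):
    m=((d>1165)&(d<1245)); w=m[138:170,266:284]
    print("rows/col",[(138+np.flatnonzero(w[:,j]).min(),138+np.flatnonzero(w[:,j]).max(),w[:,j].sum()) for j in range(0,18,3)])
    best=[]
    for s in np.arange(-4,35,.5):
        P=[c+X*x+Y*y+[0,0,z-s] for x in(-126,-45) for y in(-8,8) for z in(162,172)]
        M=np.zeros((384,512),np.uint8); h=cv2.convexHull((proj("scene",P)*256).round().astype(np.int32)); cv2.fillConvexPoly(M,h,1,shift=8)
        A=M[138:170,266:284]>0; best.append((( A^w).sum(),s))
    print(sorted(best)[:5])
    # top-face plane points: interior pixels depth -> z
    for s in(0,20,24):
        P=[c+X*x+Y*y+[0,0,172-s] for x in(-112,-105,-98,-90,-83,-76) for y in(-4,0,4)]
        z=[]
        for u,v in proj("scene",P): z.append(atd("scene",u,v,cv2.remap(d.astype(np.float32),np.float32([[u]]),np.float32([[v]]),1)[0,0])[2])
        print(s,np.median(z).round(1))
```

```text
rows/col [(np.int64(143), np.int64(148), np.int64(6)), (np.int64(144), np.int64(149), np.int64(6)), (np.int64(144), np.int64(149), np.int64(6)), (np.int64(145), np.int64(150), np.int64(6)), (np.int64(145), np.int64(150), np.int64(6)), (np.int64(146), np.int64(169), np.int64(8))]
[(np.int64(41), np.float64(-2.5)), (np.int64(42), np.float64(-3.5)), (np.int64(42), np.float64(-2.0)), (np.int64(42), np.float64(-1.5)), (np.int64(42), np.float64(-1.0))]
0 171.9
20 0.8
24 1.9
rows/col [(np.int64(148), np.int64(153), np.int64(6)), (np.int64(149), np.int64(154), np.int64(6)), (np.int64(149), np.int64(154), np.int64(6)), (np.int64(150), np.int64(155), np.int64(6)), (np.int64(150), np.int64(155), np.int64(6)), (np.int64(151), np.int64(169), np.int64(8))]
[(np.int64(42), np.float64(13.5)), (np.int64(42), np.float64(14.0)), (np.int64(45), np.float64(13.0)), (np.int64(46), np.float64(11.5)), (np.int64(46), np.float64(12.0))]
0 0.7
20 155.0
24 151.6
```

```bash
cat > ram.py <<'E'
from h import *
import sys
X=np.array([.994,-.108,0]);c=np.array([638.2,162.0,0]);Y=np.array([.108,.994,0])
k=(proj("scene",c-X*90+[0,0,142])[0,1]-proj("scene",c-X*90+[0,0,172])[0,1])/30
def cen(d):
    w=d[138:164,266:279]; m=((w>1165)&(w<1250)); r=np.arange(138,164)[:,None]
    return np.mean((m*r).sum(0)/np.maximum(m.sum(0),1)), m.sum()
def zdep(d):
    s=15.
    for _ in range(8):
        P=[c+X*x+Y*y+[0,0,172-s] for x in(-112,-105,-98,-90,-83,-76) for y in(-3,0,3)]
        uv=proj("scene",P).astype(np.float32); dd=cv2.remap(d.astype(np.float32),uv[:,0],uv[:,1],0).ravel()
        z=np.median([atd("scene",*p,q)[2] for p,q in zip(uv,dd)])
        s=np.clip(.5*s+.5*(172-z),0,42)
    return s
if __name__=="__main__":
    o=bot.get_obs();print("TCP",o["tcp_pos"].round(1),"F",o["contact_force"].round(1))
    n=int(sys.argv[1]);b=np.mean([cen(np.load(f)["dp"])[0] for f in("b0.npz","b1.npz","s1.npz","scene0.npz")]);L=[]
    for i in range(n):
        t=bot.get_obs()["time"];d=bot.capture("scene")[1];q,m=cen(d);L.append((q-b)/k)
    print(round(t,2),"n",m,"drop %.1f halves %.1f %.1f depth %.1f"%(np.mean(L),np.mean(L[:n//2]),np.mean(L[n//2:]),zdep(d)))
E
python3 ram.py 6; python3 -c "
from ram import *
print(k)
for f in('b0','b1','s1','scene0','s3'): d=np.load(f+'.npz')['dp']; print(f,cen(d),zdep(d))"
```

```text
TCP [521.2 293.  222.3] F [-0.8  0.1 -0.1]
15.8 n 78 drop 15.8 halves 15.8 15.9 depth 15.8
0.3062192610929221
b0 (np.float64(146.84615384615384), np.int64(79)) 42.0
b1 (np.float64(146.84615384615384), np.int64(79)) 42.0
s1 (np.float64(146.84615384615384), np.int64(79)) 42.0
scene0 (np.float64(146.84615384615384), np.int64(79)) 42.0
s3 (np.float64(151.7), np.int64(78)) 15.733460624578003
```

The proper tracker, with edges and depth agreeing, gives 15.8 mm. My first one was contaminated by the casting behind the tongue, so I'll let the ram down another 9 mm.

>>> move_arm(deltas=[[[0, 0, -0.04], [0, 0, 0], 0.42], [[0, 0, -0.03], [0, 0, 0], 0.42], [[0, 0, -0.015], [0, 0, 0], 0.42], [[0, 0, -0.005], [0, 0, 0], 0.42], [[0, 0, 0], [0, 0, 0], 0.42]])

```text
time: 16.35
tcp_pos: [521.2, 292.9, 131.8]
tool_rot: [0.054, 0.999, -0.0, -0.0]
contact_force: [1.2, 0.1, -0.6]
opening: 36.0
grasp_force: 0.0
```

>>> move_arm(deltas=[[[0.0003, 0.003, 0], [0, 0, 0], 0.42], [[0.0003, 0.003, 0], [0, 0, 0], 0.42], [[0.0003, 0.0025, -0.0007], [0, 0, 0], 0.42], [[0.0003, 0.0025, -0.0008], [0, 0, 0], 0.42], [[0.0002, 0.002, -0.0008], [0, 0, 0], 0.42], [[0.0002, 0.002, -0.0008], [0, 0, 0], 0.42]])

```text
time: 16.95
tcp_pos: [522.4, 304.4, 130.7]
tool_rot: [0.055, 0.998, -0.003, -0.001]
contact_force: [-0.9, -10.2, 8.0]
opening: 35.6
grasp_force: 5.2
```

```bash
python3 ram.py 4
```

```text
TCP [522.4 304.4 130.7] F [ -0.9 -10.2   8. ]
17.1 n 78 drop 15.8 halves 15.8 15.9 depth 17.0
```

>>> move_arm(deltas=[[[0.0003, 0.0025, -0.0009], [0, 0, 0], 0.42], [[0.0003, 0.002, -0.0007], [0, 0, 0], 0.42], [[0, 0, 0], [0, 0, 0], 0.42]])

```text
time: 17.45
tcp_pos: [522.9, 309.1, 129.0]
tool_rot: [0.055, 0.998, -0.003, -0.001]
contact_force: [-0.6, -9.5, 6.9]
opening: 35.9
grasp_force: 4.8
```

```bash
python3 ram.py 4
```

```text
TCP [522.9 309.1 129. ] F [-0.6 -9.5  6.9]
17.6 n 78 drop 16.5 halves 16.2 16.7 depth 17.2
```

Moving again; I'll retreat to the left finger while it sinks.

>>> move_arm(deltas=[[[-0.0003, -0.004, 0.0], [0, 0, 0], 0.42], [[-0.0003, -0.004, 0.0], [0, 0, 0], 0.42], [[-0.0002, -0.002, 0.0], [0, 0, 0], 0.42]])

```text
time: 17.95
tcp_pos: [522.8, 302.7, 127.8]
tool_rot: [0.055, 0.999, 0.001, 0.0]
contact_force: [0.3, 0.3, 0.2]
opening: 35.6
grasp_force: 0.0
```

```bash
python3 ram.py 4;python3 ram.py 4
```

```text
TCP [522.8 302.7 127.8] F [0.3 0.3 0.2]
18.1 n 79 drop 19.0 halves 18.7 19.2 depth 19.3
TCP [522.7 302.9 127.5] F [-0.1  0.2  0.1]
18.3 n 78 drop 20.0 halves 19.7 20.3 depth 20.3
```

>>> move_arm(deltas=[[[0, 0, 0], [0, 0, 0], 0.42], [[0, 0, 0], [0, 0, 0], 0.42], [[0, 0, 0], [0, 0, 0], 0.42], [[0, 0, 0], [0, 0, 0], 0.42], [[-0.0003, -0.003, 0.0], [0, 0, 0], 0.42], [[-0.0003, -0.003, 0.0007], [0, 0, 0], 0.42], [[-0.0003, -0.0025, 0.0007], [0, 0, 0], 0.42]])

```text
time: 19.05
tcp_pos: [522.2, 297.4, 128.1]
tool_rot: [0.055, 0.998, 0.004, 0.001]
contact_force: [0.5, 12.7, -7.4]
opening: 35.9
grasp_force: 6.1
```

```bash
python3 ram.py 4
```

```text
TCP [522.2 297.4 128.1] F [ 0.5 12.7 -7.4]
19.2 n 79 drop 24.1 halves 24.1 24.1 depth 42.0
```

>>> move_arm(deltas=[[[-0.0002, -0.0015, -0.0005], [0, 0, 0], 0.42], [[0, -0.001, 0], [0, 0, 0], 0.42]])

```text
time: 19.45
tcp_pos: [522.3, 296.5, 128.2]
tool_rot: [0.054, 0.999, 0.005, 0.002]
contact_force: [-2.4, 14.2, -4.7]
opening: 35.6
grasp_force: 6.9
```

>>> move_arm(deltas=[[[-0.0004, -0.001, 0.0], [0, 0, 0], 0.42], [[-0.0003, -0.0005, 0.0001], [0, 0, 0], 0.42]])

```text
time: 19.65
tcp_pos: [522.1, 295.3, 128.7]
tool_rot: [0.054, 0.999, 0.005, 0.003]
contact_force: [0.1, 12.9, -5.8]
opening: 35.8
grasp_force: 6.8
```

```bash
python3 ram.py 4
```

```text
TCP [522.1 295.3 128.7] F [ 0.1 12.9 -5.8]
19.8 n 79 drop 24.1 halves 24.1 24.2 depth 42.0
```

>>> move_arm(deltas=[[[-0.0002, -0.001, 0.0], [0, 0, 0], 0.42], [[-0.0002, -0.001, 0.0001], [0, 0, 0], 0.42]])

```text
time: 20.05
tcp_pos: [522.0, 293.8, 129.3]
tool_rot: [0.054, 0.999, 0.006, 0.003]
contact_force: [-1.4, 14.8, -3.5]
opening: 35.8
grasp_force: 7.2
```

>>> move_arm(deltas=[[[-0.0002, -0.001, 0.0001], [0, 0, 0], 0.42], [[-0.0001, -0.001, 0.0002], [0, 0, 0], 0.42]])

```text
time: 20.25
tcp_pos: [521.8, 292.1, 129.9]
tool_rot: [0.054, 0.999, 0.006, 0.003]
contact_force: [-1.0, 15.4, -2.8]
opening: 35.8
grasp_force: 7.4
```

>>> move_arm(deltas=[[[-0.0001, -0.0008, 0.0001], [0, 0, 0], 0.42], [[-0.0001, -0.0007, 0.0002], [0, 0, 0], 0.42]])

```text
time: 20.45
tcp_pos: [521.7, 290.8, 130.4]
tool_rot: [0.054, 0.999, 0.006, 0.003]
contact_force: [-1.8, 14.9, -1.1]
opening: 35.6
grasp_force: 7.4
```

>>> move_arm(deltas=[[[-0.0001, -0.0008, 0.0001], [0, 0, 0], 0.42], [[-0.0001, -0.0007, 0.0001], [0, 0, 0], 0.42]])

```text
time: 20.65
tcp_pos: [521.5, 289.4, 130.8]
tool_rot: [0.054, 0.999, 0.006, 0.004]
contact_force: [-1.7, 15.9, -1.4]
opening: 35.6
grasp_force: 7.6
```

>>> move_arm(deltas=[[[-0.0001, -0.0005, 0.0001], [0, 0, 0], 0.42], [[0, 0, 0], [0, 0, 0], 0.42]])

```text
time: 20.85
tcp_pos: [521.5, 288.9, 131.0]
tool_rot: [0.054, 0.999, 0.006, 0.004]
contact_force: [-2.1, 15.2, -0.9]
opening: 35.9
grasp_force: 7.5
```

>>> move_arm(deltas=[[[0.0003, 0.0035, 0], [0, 0, 0], 0.42], [[0.0003, 0.0035, 0], [0, 0, 0], 0.42], [[0.0003, 0.003, 0], [0, 0, 0], 0.42], [[0, 0, 0], [0, 0, 0], 0.42]])

```text
time: 21.25
tcp_pos: [520.3, 292.0, 129.1]
tool_rot: [0.055, 0.999, -0.001, -0.0]
contact_force: [0.9, 0.8, 0.2]
opening: 35.9
grasp_force: 0.0
```

```bash
python3 ram.py 3
```

```text
TCP [520.3 292.  129.1] F [0.9 0.8 0.2]
21.35 n 79 drop 24.1 halves 24.1 24.1 depth 42.0
```

>>> move_arm(deltas=[[[0, 0, 0.01], [0, 0, 0], 0.42], [[0, 0, 0.03], [0, 0, 0], 0.42], [[0, 0, 0.03], [0, 0, 0], 0.42], [[0.002, -0.04, 0], [0, 0, 0], 0.42], [[0.002, -0.04, 0], [0, 0, 0], 0.42], [[0.0015, -0.037, 0], [0, 0, 0], 0.42], [[0, 0, 0], [0, 0, 0], 0.42], [[0, 0, 0], [0, 0, 0], 0.42]])

```text
time: 22.2
tcp_pos: [526.4, 174.7, 200.5]
tool_rot: [0.055, 0.998, 0.0, 0.001]
contact_force: [0.2, 0.0, 0.6]
opening: 35.6
grasp_force: 0.0
```

Run:
```python
from h import *
print(bot.get_obs()["tcp_pos"])
a,dp=save("scene","s4")
o=cv2.resize(a[110:190,225:325],(750,600),interpolation=cv2.INTER_CUBIC)
cv2.imwrite("pics/c4.png",o[:,:,::-1])
```

```text
[526.37715868 174.71773615 200.50852973]
```

View pics/c4.png

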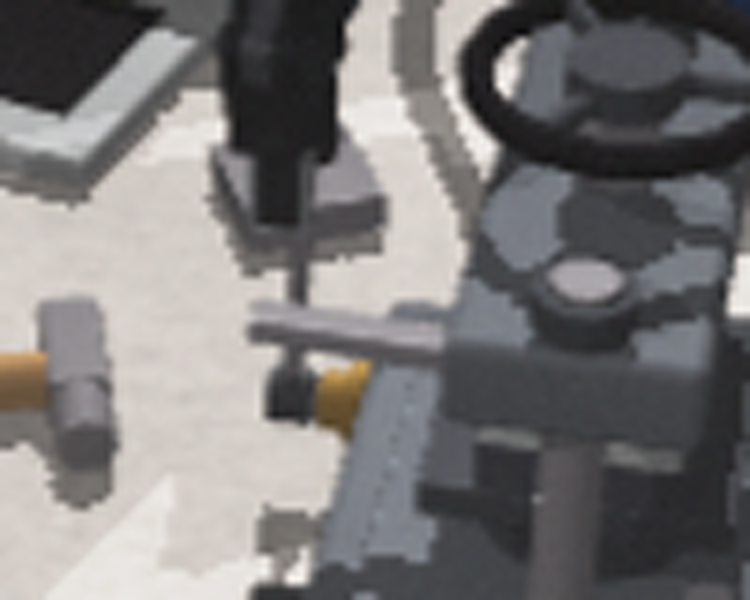

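The view shows the fingers above at (280,190), the lever tilted behind them, and the tongue lowered, from its tip at (250,320) to (440,340). Now I'll descend onto the tongue and grip it.

>>> move_arm(deltas=[[[0, 0, -0.03], [0, 0, 0], 0.42], [[0, 0, -0.025], [0, 0, 0], 0.42], [[0, 0, -0.015], [0, 0, 0], 0.42], [[0, 0, -0.005], [0, 0, 0], 0.42], [[0, 0, 0], [0, 0, 0], 0.42]])

```text
time: 22.75
tcp_pos: [526.0, 176.2, 124.1]
tool_rot: [0.054, 0.999, -0.0, -0.0]
contact_force: [0.2, -0.0, 0.8]
opening: 35.7
grasp_force: 0.0
```

>>> move_arm(deltas=[[[0, 0, 0], [0, 0, 0], 0.28], [[0, 0, 0], [0, 0, 0], 0.22], [[0, 0, 0], [0, 0, 0], 0.2]])

```text
time: 23.05
tcp_pos: [526.6, 176.0, 125.5]
tool_rot: [0.054, 0.999, 0.001, 0.001]
contact_force: [0.4, -0.7, 0.5]
opening: 17.1
grasp_force: 0.2
```

Run:
```python
from h import *
im=save("top","t5")[0]; a=save("scene","s5")[0]
o=np.zeros((520,800,3),np.uint8)
o[:,:400]=cv2.resize(a[90:220,225:325],(400,520),interpolation=cv2.INTER_CUBIC)
o[:400,400:]=np.clip(cv2.resize(im[110:210,150:250],(400,400),interpolation=cv2.INTER_CUBIC)*1.5,0,255)
cv2.imwrite("pics/c5.png",o[:,:,::-1])
```

```text
(no output)
```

View pics/c5.png

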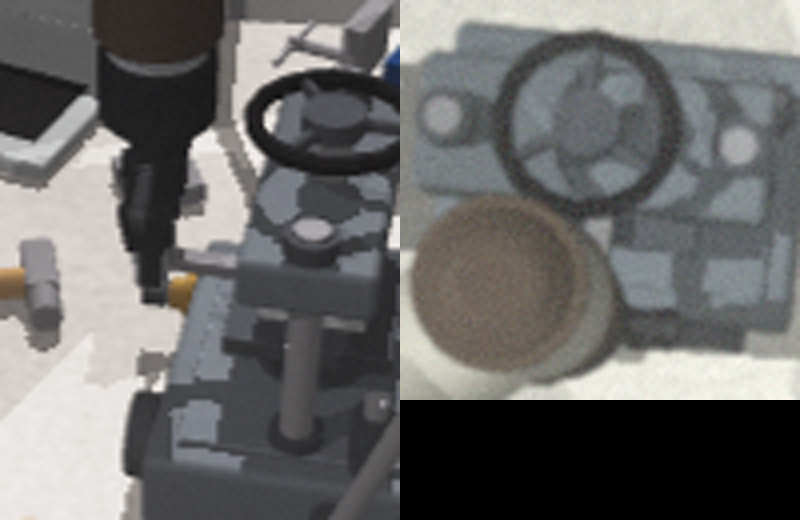

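The fingers are on the tongue near (160,265), and the wrist clears the handwheel. I'll grip firmly and lift a little.

>>> move_arm(deltas=[[[0, 0, 0], [0, 0, 0], 0], [[0, 0, 0], [0, 0, 0], 0], [[0, 0, 0], [0, 0, 0], 0], [[0, 0, 0], [0, 0, 0], 0]], force=110)

```text
time: 23.55
tcp_pos: [526.2, 175.4, 124.9]
tool_rot: [0.055, 0.999, 0.0, 0.0]
contact_force: [-0.3, -0.9, 2.3]
opening: 13.3
grasp_force: 107.2
```

>>> move_arm(deltas=[[[0, 0, 0.002], [0, 0, 0], 0], [[0, 0, 0.003], [0, 0, 0], 0], [[0, 0, 0], [0, 0, 0], 0]])

```text
time: 23.85
tcp_pos: [525.1, 175.2, 128.7]
tool_rot: [0.055, 0.998, -0.0, -0.001]
contact_force: [-0.3, 0.5, -1.7]
opening: 13.6
grasp_force: 107.2
```

Run:
```python
from h import *
o=bot.get_obs();print(o["tcp_pos"],o["contact_force"],o["ft_torque"],o["opening"],o["grasp_force"])
```

```text
[525.07898456 175.18494132 128.73399636] [-0.27592504  0.47764365 -1.74627769] [ 0.06023021  0.27300836 -0.03143802] 13.623642440130851 107.20884919166565
```

>>> move_arm(deltas=[[[0, 0, 0.002], [0, 0, 0], 0], [[-0.01, 0.0011, 0], [0, 0, 0], 0], [[-0.015, 0.0016, 0], [0, 0, 0], 0], [[-0.015, 0.0016, 0], [0, 0, 0], 0]])

```text
time: 24.25
tcp_pos: [484.3, 179.4, 130.8]
tool_rot: [0.055, 0.998, -0.0, -0.001]
contact_force: [0.6, 0.5, -3.4]
opening: 13.6
grasp_force: 107.3
```

>>> move_arm(deltas=[[[-0.02, 0.0022, 0], [0, 0, 0], 0], [[-0.02, 0.0022, 0], [0, 0, 0], 0], [[-0.02, 0.0022, 0], [0, 0, 0], 0], [[-0.02, 0.0022, 0], [0, 0, 0], 0], [[-0.02, 0.0022, 0], [0, 0, 0], 0], [[-0.01, 0.0011, 0], [0, 0, 0], 0], [[0, 0, 0], [0, 0, 0], 0], [[0, 0, 0], [0, 0, 0], 0]])

```text
time: 25.05
tcp_pos: [376.3, 192.2, 131.8]
tool_rot: [0.054, 0.999, 0.0, 0.0]
contact_force: [-0.5, 0.7, -3.0]
opening: 13.6
grasp_force: 107.3
```

Run:
```python
from h import *
o=bot.get_obs();print(o["tcp_pos"],o["contact_force"],o["ft_torque"],o["opening"],o["grasp_force"])
a=save("scene","s6")[0]; b=save("top","t6")[0]
o=np.zeros((520,800,3),np.uint8)
o[:,:400]=cv2.resize(a[90:220,205:305],(400,520),interpolation=cv2.INTER_CUBIC)
o[:400,400:]=np.clip(cv2.resize(b[130:230,150:250],(400,400),interpolation=cv2.INTER_CUBIC)*1.5,0,255)
cv2.imwrite("pics/c6.png",o[:,:,::-1])
```

```text
[376.31937096 192.21329609 131.76448135] [-0.51194396  0.69559193 -2.97553792] [ 0.02442175  0.31975585 -0.01257267] 13.636317567417269 107.29521989822388
```

View pics/c6.png

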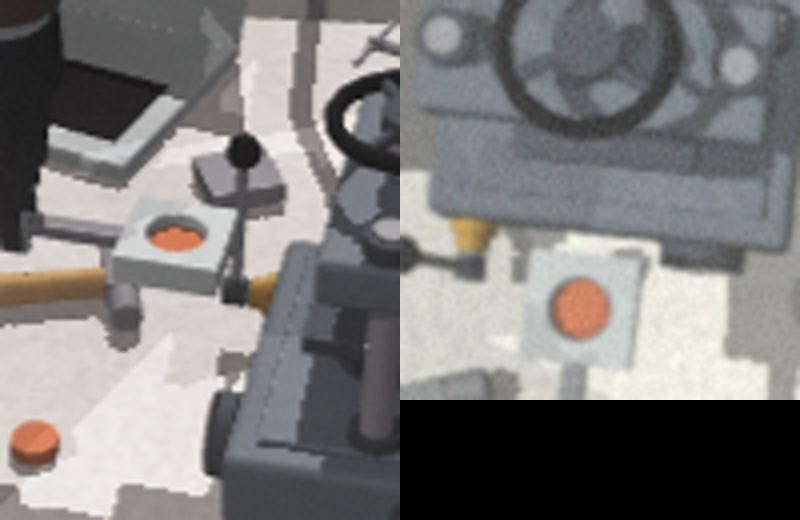

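The die is out and held; in the top crop it sits at (580,307), with the dome inside. The fingertips currently reach about 13 mm below the tongue, which would hit the mat. I'll measure the die's height and tilt to decide on regripping on the platen.

Run:
```python
from h import *
print(bot.get_obs()["tcp_pos"])
for n,f,org,poly,hole in(("top","t6",(150,130,400),[(536,257),(636,261),(627,360),(526,350)],(580,307,38)),("scene","s6",(205,90,0),[(140,207),(230,213),(212,276),(122,268)],(176,234,36))):
    dp=np.mean([bot.capture(n)[1] for _ in range(3)],0); pts=[]
    pl=np.array(poly,np.float32)
    for u in range(150,260):
        for v in range(120,230):
            x=(u-org[0]+.5)*4-.5+org[2]; y=(v-org[1]+.5)*4-.5
            if cv2.pointPolygonTest(pl.reshape(-1,1,2),(float(x),float(y)),True)>4 and np.hypot(x-hole[0],y-hole[1])>hole[2]: pts.append(atd(n,u,v,dp[v,u]))
    p=np.array(pts); ctr=p.mean(0); A=np.c_[p[:,:2]-ctr[:2],np.ones(len(p))]
    co=np.linalg.lstsq(A,p[:,2],rcond=None)[0]; print(n,len(p),ctr.round(1),"slope deg x,y",np.degrees(co[:2]).round(2),"z",co[2].round(1),np.median(p[:,2]).round(1))
```

```text
[376.67548054 192.1570999  131.61639726]
top 226 [488.3 175.2 159. ] slope deg x,y [ -1.4 -11.2] z 159.0 157.4
scene 69 [488.  160.  156.2] slope deg x,y [-1.26  1.23] z 156.2 156.3
```

>>> move_arm(deltas=[[[0, 0, 0.002], [0, 0, 0], 0], [[0.02, -0.0022, 0], [0, 0, 0], 0], [[0.025, -0.0027, 0], [0, 0, 0], 0], [[0.025, -0.0027, 0], [0, 0, 0], 0], [[0.025, -0.0027, 0], [0, 0, 0], 0], [[0.02, -0.0022, 0], [0, 0, 0], 0], [[0.014, -0.0015, 0], [0, 0, 0], 0], [[0, 0, 0], [0, 0, 0], 0]])

```text
time: 26.25
tcp_pos: [506.7, 177.8, 133.2]
tool_rot: [0.055, 0.998, -0.0, 0.0]
contact_force: [0.1, 0.1, -3.0]
opening: 13.7
grasp_force: 107.4
```

>>> move_arm(deltas=[[[0, 0, -0.003], [0, 0, 0], 0], [[0, 0, -0.003], [0, 0, 0], 0], [[0, 0, -0.002], [0, 0, 0], 0], [[0, 0, 0], [0, 0, 0], 0]])

```text
time: 26.65
tcp_pos: [504.6, 178.0, 125.8]
tool_rot: [0.054, 0.999, -0.0, 0.0]
contact_force: [-1.6, -0.2, 0.1]
opening: 13.4
grasp_force: 107.7
```

>>> move_arm(deltas=[[[0, 0, -0.0008], [0, 0, 0], 0], [[0, 0, 0], [0, 0, 0], 0]])

```text
time: 26.85
tcp_pos: [504.9, 178.1, 125.3]
tool_rot: [0.054, 0.999, 0.0, 0.0]
contact_force: [-2.4, -0.6, 1.8]
opening: 13.7
grasp_force: 108.0
```

>>> move_arm(deltas=[[[0, 0, 0], [0, 0, 0], 0.28], [[0, 0, 0], [0, 0, 0], 0.28], [[0, 0, 0.0038], [0, 0, 0], 0.28], [[0, 0, 0.004], [0, 0, 0], 0.28], [[0, 0, 0], [0, 0, 0], 0.28]])

```text
time: 27.35
tcp_pos: [505.7, 178.2, 133.4]
tool_rot: [0.055, 0.999, 0.001, 0.001]
contact_force: [-0.3, 1.2, -0.5]
opening: 24.2
grasp_force: 0.0
```

>>> move_arm(deltas=[[[0, 0, 0], [0, 0, 0], 0], [[0, 0, 0], [0, 0, 0], 0], [[0, 0, 0], [0, 0, 0], 0], [[0, 0, 0], [0, 0, 0], 0]], force=110)

```text
time: 27.75
tcp_pos: [505.2, 177.9, 132.8]
tool_rot: [0.055, 0.999, 0.0, 0.0]
contact_force: [0.2, -0.9, 3.4]
opening: 12.4
grasp_force: 107.7
```

>>> move_arm(deltas=[[[0, 0, 0.002], [0, 0, 0], 0], [[0, 0, 0.003], [0, 0, 0], 0], [[0, 0, 0.001], [0, 0, 0], 0], [[0, 0, 0], [0, 0, 0], 0]])

```text
time: 28.15
tcp_pos: [504.1, 177.6, 137.7]
tool_rot: [0.055, 0.999, -0.0, -0.001]
contact_force: [-0.3, 0.9, -3.7]
opening: 13.1
grasp_force: 107.6
```

>>> move_arm(deltas=[[[-0.01, 0.0011, 0], [0, 0, 0], 0], [[-0.02, 0.0022, 0], [0, 0, 0], 0], [[-0.02, 0.0022, 0], [0, 0, 0], 0], [[-0.025, 0.0027, 0], [0, 0, 0], 0], [[-0.025, 0.0027, 0], [0, 0, 0], 0], [[-0.02, 0.0022, 0], [0, 0, 0], 0], [[-0.01, 0.0011, 0], [0, 0, 0], 0]])

```text
time: 28.85
tcp_pos: [372.7, 191.4, 138.2]
tool_rot: [0.054, 0.999, -0.0, -0.001]
contact_force: [0.5, 0.7, -3.6]
opening: 12.7
grasp_force: 107.7
```

>>> move_arm(deltas=[[[0.002, -0.02, 0], [0, 0, 0], 0], [[0.004, -0.03, 0], [0, 0, 0], 0], [[0.005, -0.04, 0], [0, 0, 0], 0], [[0.005, -0.04, 0], [0, 0, 0], 0], [[0.005, -0.04, 0], [0, 0, 0], 0], [[0.005, -0.04, 0], [0, 0, 0], 0], [[0.005, -0.04, 0], [0, 0, 0], 0], [[0.005, -0.04, 0], [0, 0, 0], 0]])

```text
time: 29.65
tcp_pos: [410.8, -99.6, 138.6]
tool_rot: [0.054, 0.999, -0.0, 0.0]
contact_force: [1.0, 0.8, -4.2]
opening: 13.2
grasp_force: 107.8
```

>>> move_arm(deltas=[[[0.005, -0.035, 0], [0, 0, 0], 0], [[0.003, -0.025, 0], [0, 0, 0], 0], [[0, -0.01, 0], [0, 0, 0], 0], [[0, 0, 0], [0, 0, 0], 0], [[0, 0, -0.03], [0, 0, 0], 0], [[0, 0, -0.03], [0, 0, 0], 0], [[0, 0, -0.02], [0, 0, 0], 0], [[0, 0, 0], [0, 0, 0], 0]])

```text
time: 30.45
tcp_pos: [416.4, -166.8, 56.2]
tool_rot: [0.054, 0.999, 0.0, -0.004]
contact_force: [-0.8, 0.0, -3.7]
opening: 12.8
grasp_force: 107.9
```

Run:
```python
from h import *
o=bot.get_obs();print(o["tcp_pos"],o["contact_force"],o["ft_torque"])
save("top","t7")
a=save("scene","s7")[0]
d=np.load("s7.npz")["dp"]; dt=np.load("t7.npz")["dp"]
cv2.imwrite("pics/c7.png",cv2.resize(a[200:384,150:395],(800,600),interpolation=cv2.INTER_CUBIC)[:,:,::-1])
T=o["tcp_pos"];X=np.array([.994,-.108,0])
for n,dd in(("scene",d),("top",dt)):
  for off in(112-26,112+27,30,55):
    P=T+X*off+[0,0,(21 if off>80 else 15)]; u,v=proj(n,P)[0]; u,v=int(round(u)),int(round(v)); print(n,off,atd(n,u,v,np.median(dd[v-1:v+2,u-1:u+2])).round(1))
```

```text
[ 416.4225986  -166.77310286   56.1775259 ] [-0.80155621  0.03746431 -3.65353991] [ 0.0870428   0.36180855 -0.04776488]
scene 86 [ 502.4 -175.3   76.5]
scene 139 [ 553.7 -180.    74.9]
scene 30 [ 445.4 -170.1   69.9]
scene 55 [ 470.4 -171.1   70.7]
top 86 [ 503.4 -175.6   73.7]
top 139 [ 555.  -182.1   73.4]
top 30 [ 447.4 -119.1  383.1]
top 55 [ 471.  -173.2   68.4]
```

View pics/c7.png

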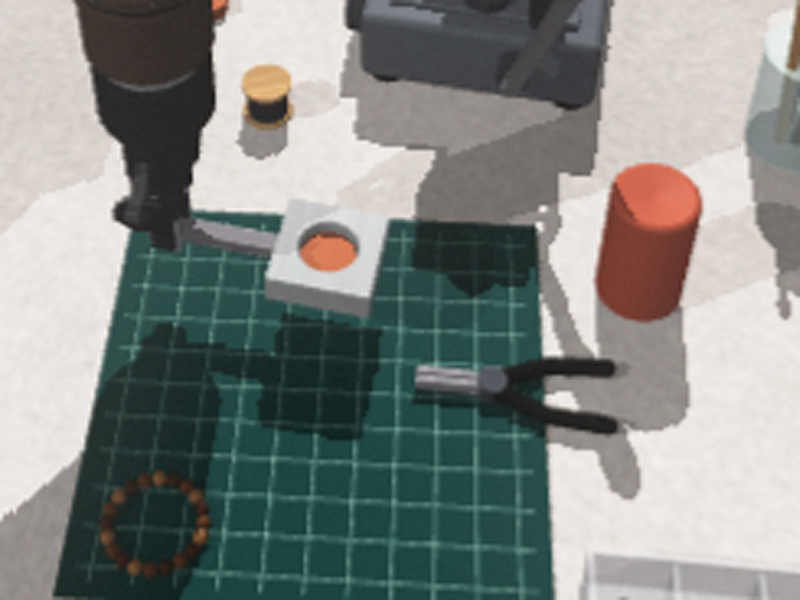

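The die hangs level at about z 75 over free mat, at (325,255), with the pliers at (520,385) and the bracelet at (155,525) well clear. I'll trim the 1.4° sag and lower it.

>>> move_arm(deltas=[[[0, 0, -0.01], [0, -0.012, 0], 0], [[0, 0, -0.015], [0, -0.012, 0], 0], [[0, 0, -0.01], [0, 0, 0], 0], [[0, 0, -0.005], [0, 0, 0], 0], [[0, 0, 0], [0, 0, 0], 0]])

```text
time: 31.05
tcp_pos: [419.4, -167.8, 18.6]
tool_rot: [0.054, 0.998, 0.001, 0.012]
contact_force: [0.1, -0.2, -3.6]
opening: 12.6
grasp_force: 108.0
```

>>> move_arm(deltas=[[[0, 0, -0.002], [0, 0, 0], 0], [[0, 0, -0.002], [0, 0, 0], 0], [[0, 0, 0], [0, 0, 0], 0]])

```text
time: 31.35
tcp_pos: [419.1, -167.9, 14.6]
tool_rot: [0.055, 0.998, 0.001, 0.012]
contact_force: [-0.5, 0.2, -3.9]
opening: 12.6
grasp_force: 108.0
```

>>> move_arm(deltas=[[[0, 0, -0.002], [0, 0, 0], 0], [[0, 0, 0], [0, 0, 0], 0]])

```text
time: 31.55
tcp_pos: [418.9, -167.9, 12.4]
tool_rot: [0.055, 0.998, 0.001, 0.012]
contact_force: [-0.1, -1.5, -4.0]
opening: 12.9
grasp_force: 107.9
```

>>> move_arm(deltas=[[[0, 0, -0.002], [0, 0, 0], 0], [[0, 0, -0.001], [0, 0, 0], 0], [[0, 0, 0], [0, 0, 0], 0]])

```text
time: 31.85
tcp_pos: [418.8, -167.9, 9.3]
tool_rot: [0.055, 0.998, 0.001, 0.012]
contact_force: [-1.1, 0.3, -3.5]
opening: 12.7
grasp_force: 108.0
```

>>> move_arm(deltas=[[[0, 0, -0.0015], [0, 0, 0], 0], [[0, 0, 0], [0, 0, 0], 0]])

```text
time: 32.05
tcp_pos: [418.9, -167.9, 7.8]
tool_rot: [0.055, 0.998, 0.001, 0.012]
contact_force: [0.3, 0.5, -3.7]
opening: 12.8
grasp_force: 108.0
```

>>> move_arm(deltas=[[[0, 0, -0.0015], [0, 0, 0], 0], [[0, 0, 0], [0, 0, 0], 0]])

```text
time: 32.25
tcp_pos: [418.9, -167.9, 6.3]
tool_rot: [0.055, 0.998, 0.001, 0.012]
contact_force: [-0.2, -0.1, -3.8]
opening: 12.5
grasp_force: 108.0
```

>>> move_arm(deltas=[[[0, 0, -0.001], [0, 0, 0], 0], [[0, 0, 0], [0, 0, 0], 0]])

```text
time: 32.45
tcp_pos: [419.0, -167.9, 5.4]
tool_rot: [0.055, 0.998, 0.001, 0.012]
contact_force: [-0.0, 0.1, -4.1]
opening: 12.7
grasp_force: 108.0
```

>>> move_arm(deltas=[[[0, 0, -0.0008], [0, 0, 0], 0], [[0, 0, 0], [0, 0, 0], 0]])

```text
time: 32.65
tcp_pos: [419.1, -167.9, 4.8]
tool_rot: [0.055, 0.998, 0.001, 0.012]
contact_force: [-0.8, -0.4, -2.8]
opening: 12.8
grasp_force: 108.2
```

Run:
```python
from h import *
o=bot.get_obs();print(o["tcp_pos"],o["contact_force"],o["ft_torque"])
T=o["tcp_pos"];X=np.array([.994,-.108,0]);Y=np.array([.108,.994,0])
for n in("scene","top"):
  dd=np.mean([bot.capture(n)[1] for _ in range(3)],0)
  for off in(112-27,112+28):
    for y in(-25,0,25):
      P=T+X*off+Y*y+[0,0,20]; u,v=proj(n,P)[0]; u,v=int(round(u)),int(round(v)); print(n,off,y,atd(n,u,v,np.median(dd[v-1:v+2,u-1:u+2])).round(1))
```

```text
[ 419.06214121 -167.94070032    4.75315654] [-0.82280937 -0.37159303 -2.79480858] [ 0.10825951  0.47343612 -0.03577771]
scene 85 -25 [ 500.1 -202.4   25.6]
scene 85 0 [ 503.7 -177.4   25.6]
scene 85 25 [ 505.3 -152.3   26.3]
scene 140 -25 [ 556.6 -208.    26.4]
scene 140 0 [ 558.9 -183.5   26.4]
scene 140 25 [ 561.4 -158.4   26.8]
top 85 -25 [ 499.7 -203.3   25. ]
top 85 0 [ 502.7 -178.    25.5]
top 85 25 [ 505.7 -152.8   25.3]
top 140 -25 [ 556.  -206.9   26.6]
top 140 0 [ 559.  -181.6   26.9]
top 140 25 [ 562.  -159.2   26.6]
```

>>> move_arm(deltas=[[[0, 0, -0.0002], [0, 0.008, 0], 0], [[0, 0, 0], [0, 0.008, 0], 0], [[0, 0, 0], [0, 0, 0], 0]])

```text
time: 33.25
tcp_pos: [419.1, -167.9, 4.7]
tool_rot: [0.055, 0.999, 0.0, 0.004]
contact_force: [-2.3, -0.1, 1.7]
opening: 13.2
grasp_force: 108.6
```

>>> move_arm(deltas=[[[0, 0, 0], [0, 0, 0], 0.22], [[0, 0, 0], [0, 0, 0], 0.3], [[0, 0, 0], [0, 0, 0], 0.36], [[0, 0, 0], [0, 0, 0], 0.36]])

```text
time: 33.65
tcp_pos: [419.5, -167.9, 4.6]
tool_rot: [0.055, 0.999, 0.0, 0.004]
contact_force: [0.1, -0.1, 0.7]
opening: 31.4
grasp_force: 0.0
```

>>> move_arm(deltas=[[[0, 0, 0.005], [0, 0, 0], 0.36], [[0, 0, 0.015], [0, 0, 0], 0.36], [[0, 0, 0.04], [0, 0, 0], 0.36], [[0, 0, 0.05], [0, 0, 0], 0.36], [[-0.02, 0, 0.05], [0, 0, 0], 0.36], [[0, 0, 0], [0, 0, 0], 0.36]])

```text
time: 34.25
tcp_pos: [402.8, -168.4, 167.6]
tool_rot: [0.054, 0.998, -0.0, 0.011]
contact_force: [1.2, -0.7, 1.0]
opening: 30.5
grasp_force: 0.0
```

```bash
python3 ram.py 4
python3 - <<'E'
from h import *
save("scene","s8");dd=np.mean([bot.capture("top")[1] for _ in range(4)],0)
for P in((500,-202,25),(505,-152,25),(556,-207,25),(562,-159,25),(440,-170,19)):
    u,v=proj("top",np.array(P,float))[0]; u,v=int(round(u)),int(round(v)); print(atd("top",u,v,np.median(dd[v-1:v+2,u-1:u+2])).round(1))
E
```

```text
TCP [ 402.8 -168.4  167.6] F [ 1.2 -0.7  1. ]
34.4 n 0 drop -479.5 halves -479.5 -479.5 depth 42.0
[ 499.7 -203.3   25.2]
[ 505.6 -152.6   26.6]
[ 556.1 -207.1   25.8]
[ 562.  -159.2   26.6]
[ 441.  -169.2   20.7]
```

View pics/s8.png

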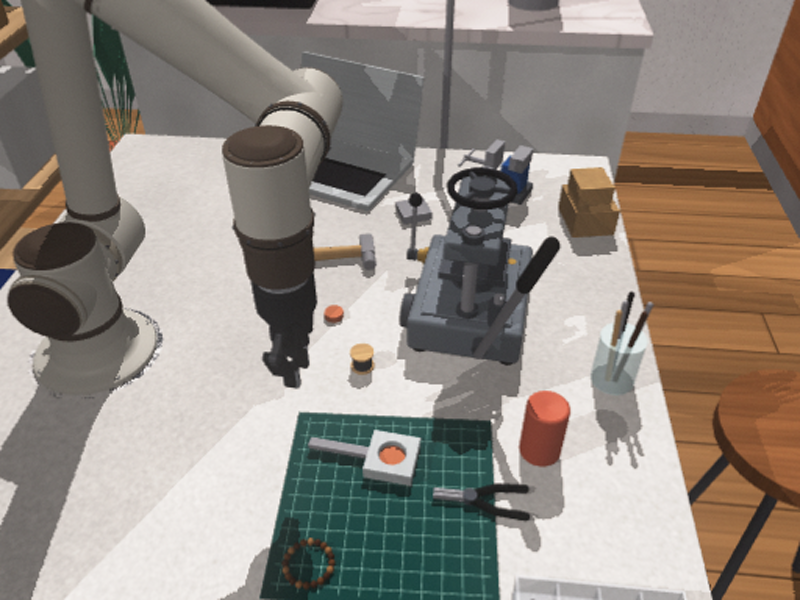

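The die lies flat on the mat at (390,455), with its tongue reaching (310,443). The other items (pliers, bracelet, spool, blanks, hammer, candle) are where they started, and the arm is clear. I'm handing in.

```bash
python3 -c "
from plant import bot
print(bot.hand_in())"
```

```text
the job is handed in; nothing more can be done
None
```

The job is handed in: the platen was lowered about 24 mm in two steps (I reopened the valve after misreading the first stop at about 16 mm), the valve was shut snug at about 15 N, and after one regrip on the platen the die lies flat on the mat with everything else left in place.

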